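# Put a honeycomb core on line in the flow test stand

### The arm

A 6-joint arm with a two-finger parallel gripper is mounted at the origin on the work surface. World frame = base frame: x ahead of the robot, y to its left, z up, the work surface at z = 0. Lengths are in m, angles in rad, forces in N, time in s.
With the tool pointing down it reaches from about 0.275 to 0.875 m from the base axis. Payload 12.5 kg.
Tool frame: the origin (TCP) lies at the very end of the fingers, on their centre line; the grasp point (between the pads) lies grip_point_offset behind it (grip_point_offset is the distance from the TCP to the grasp point, in m); x points along the fingers, z is the direction in which the jaws open and shut, and the axes are right-handed (so a half turn about x gives the same grasp; the last joint's range is limited). The gripper opens to 85 mm and grips with 20 to 120 N. Pads are 22 mm wide; open, the fingers measure 114 mm over their backs; the gripper's body (76 mm by 85 mm) begins 54 mm behind the grasp point. The pads swing forward as they close: fully open they stand 13 mm farther back than shut.
Start: joints at [1.089, 0.351, 1.652, -0, 1.139, -0.085], TCP at [0.213, 0.507, 0.231] pointing down, gripper open.
Joint ranges: [-2.75, 2.75], [-0.79, 2.1], [0.01, 2.65], [-1.57, 4.71], [0.07, 3.14], [-2.87, 2.87]. Speed limits (rad/s): [2.22, 2.22, 2.79, 3.14, 3.14, 3.14].

### API

Orientations are given as a unit quaternion [w, x, y, z].
In Python, from plant import * gives the robot as it stands.
- The arm moves only by the tool jog_arm, never from a script. Its argument "increments" is a list of rows, each a list of 3 entries, a list of its own where there are three numbers: the opening in per cent of the stroke, from 0 (shut) to 100 (fully open), then the shift along the world's x, y, z in mm, then the turn, a rotation vector about the world's x, y, z in rad. In form: [[claw, [dx, dy, dz], [wx, wy, wz]], ...]. A call has 1 to 5 rows; each row shifts and turns the commanded pose from where the row before left it; what a row does not reach is not made up. A row lasts 1/8 s, in which the tool goes at most 62.5 mm and 10.7 degrees, less where a joint would pass 70% of its speed; a pose out of reach is approached as far as the arm can. A call is refused whole if a number of a shift passes 62.5 or a number of a turn 0.188, either way. A call with a gripper value outside its range is refused whole. The fingers move at their own pace and stop on an object; "squeeze" is the grip in N (left out, the last holds). Time passes only in rows, so rows that do not move let the fingers close. It gives the time, the measured TCP pose, the force and the opening at its end, in the units of the state.
- get_obs(): the state, without advancing time (a new reading comes with each control period).
- capture(name): name is "scene" or "top" or "wrist"; returns a dict with "image" (384x512x3 uint8, blue, green, red), "fx", "fy", "cx", "cy" (pixels), "k1" (the pictures are not rectified: a ray, as slopes to the right and down, at radius r is drawn at 1 + k1 r^2 times it, then the intrinsics apply), "R" (3x3) and "t" (3): a world point X has camera coordinates R X + t; the wrist camera has in their place "tool_from_camera" (4x4, takes a point from camera to tool coordinates, whose origin is the TCP and whose axes are the tool frame's). Camera axes: x right, y down, z forward; pixel columns grow to the right and rows downward; lengths in m; the calibration is good to about 2 mm. A picture is of the moment at which its call begins: read the wrist's pose just before it. There is no depth.
- finish_job(): hands the job in, once; it reports no verdict.
The state is a dict: "time": time; "joints": joint angles; "joint_velocities": joint speeds; "joint_efforts": joint torques, N m; "tcp_pos": TCP position; "orientation": TCP orientation; "wrist_force": force on the tool from outside, world axes, zero at the start; "torque": the same for the moment, N m; "grip_width": finger opening in m.
Only numpy, scipy, OpenCV 4.12 (cv2) and the standard library are available. Lean on these libraries where they do the work, as an engineer would, in place of code of your own. Each camera call takes 0.05 s, during which the arm holds its last target. There are 200 camera calls.

### The job

Load the tall round honeycomb core from the sample tray into the flow test stand: stand it upright on the round sprung seat and press the seat down until its catch snaps and holds it there. Then turn the valve's bar knob from vent to sample, past its click, so that its pointer looks towards the seat, and let go. Leave the other cores and the glassware and tools around the stand where they are.

Things in the scene. Friction and masses are not known exactly. Their poses are not given: they have to be found in the camera images.
- core: the tall round honeycomb core to load: dark grey cylinder, 50 mm in diameter and 80 mm tall, with fine holes in its end faces, about 0.1 to 0.2 kg, standing upright on the tray. Origin: centre of its underside; z up along its axis
- core_short: bystander: round core of the same 50 mm diameter but only 42 mm tall, on the tray. Origin: centre of its underside
- core_square: bystander: square core 48 x 48 x 80 mm, on the tray. Origin: centre of its underside
- tray: flat steel tray fixed to the bench, 140 mm along its x, 300 mm along its y, rim 14 mm high, floor 4 mm thick. The three cores stand in a row along its y axis, about 90 mm apart, in any order. Origin: centre of its underside
- stand: the flow test stand, fixed: steel base plate, x from -100 to 100 mm, y from -255 to +145 mm, top 23 mm above the bench, z up. Sprung seat at (0, +85), bar knob at (0, -85) mm, joined by a copper pipe. Housing of the seat's catch at (+66, +85) mm, 70 mm tall, its pull knob behind; flow meter 198 mm tall at (-40, -225) mm; gauge 120 mm tall at (+45, -200) mm. Origin: on the bench
- seat_top (a point): centre of the seat's flat upper face (black rubber gasket), which moves with the seat; z up. The face is 64 mm wide inside a raised steel lip 5 mm high and 72 mm across, so the core has about 7 mm of play all round. It is 75 mm above the bench when up, about 59.5 mm when caught, 57 mm on its stop
- seat (a joint): travel of the sprung seat, m: 0 up, 0.018 hard down on its stop. Its spring takes 4 N at the top (a core does not sink it by its weight) and 10 to 15 N while the catch, a bevelled spring bolt, is pushed aside; past 0.0165 the bolt snaps over the flange. Let go, the seat rises only to about 0.0155 and stays caught; pressed less, it comes back up
- selector_grip (a point): on the bar knob's axis, at the height to grip it (98 mm above the bench); z up, x along the bar to its pointer nose, turns with the knob. Black bar 14 mm thick, 26 mm high, from 32 mm behind the axis to 34 mm ahead, then a nose 8 mm thick to 47 mm; underside 81 mm above the bench. Below: a round plate 108 mm wide, top at 69 mm with studs to 72 mm, and a small sleeve under the tail to 79 mm
- selector (a joint): angle of the bar knob, rad; grows counter-clockwise from above. Clicks at 0 (vent, pointer 30 degrees left of the stand's +x axis) and 1.047, 60 degrees on (sample, pointer along the stand's +y axis, to the seat). A sprung detent resists with up to about 0.2 N m; let go before half way it springs back, past half way it snaps into the next click; stops lie 2 degrees beyond each click
- flask: bystander: conical flask 84 mm wide, 150 mm tall, with stopper, behind the stand. Origin: centre of its underside
- beaker: bystander: glass beaker 72 mm wide, 95 mm tall, in front, near the robot. Origin: centre of its underside
- bottle: bystander: amber bottle 68 mm wide, 160 mm tall, behind. Origin: centre of its underside
- dish: bystander: white porcelain dish 100 mm wide, 30 mm high, behind the tray. Origin: centre of its underside
- spanner: bystander: steel spanner 160 mm long lying on the stand's base plate along its front edge. Origin: middle of its underside
Mind the look-alikes: they are no part of the job. What is shaped like the core but blue or red is not meant.

How it is judged:
By the outcome, as a careful person would: the job done as asked, in the order asked, and still so for the second after the job is handed in, with the robot touching nothing.
It also fails if it takes over 46 s, if anything falls off the work surface, if the arm or the gripper's body presses on something with over 40 N, if the wrist force passes 120 N, or if a joint passes its speed limit or range.

## Working session

There is one attempt and no reset: what is moved stays moved. The work goes in short steps, Python scripts to look and compute and a tool call to move; the robot and the scene stay as the last step left them, time stands still between calls to the robot, and variables do not carry over. Pictures are saved under pics/ and viewed, on a budget of 10 in all, crops included, one or two more only if the job needs it, and the job is handed in when it is done.

Besides the shell and the picture viewer there is one more tool, called after "Request:" by a JSON object that holds its "name" and its "arguments", one argument or row to a line. jog_arm: Moves the arm, as the interface text tells. Its arguments: {"type":"object","properties":{"increments":{"type":"array"},"squeeze":{"type":"number"}},"required":["increments"]}

```bash
ls; mkdir -p pics; cat > h.py <<'E'
from plant import *
import numpy as np, cv2
from scipy.spatial.transform import Rotation as Ro
def Rq(q): return Ro.from_quat([q[1],q[2],q[3],q[0]]).as_matrix()
def cam(name):
    o=get_obs(); c=capture(name)
    if 'R' in c: R=np.array(c['R']);t=np.array(c['t']).ravel()
    else:
        T=np.array(c['tool_from_camera']);W=np.eye(4);W[:3,:3]=Rq(o['orientation']);W[:3,3]=o['tcp_pos']
        M=np.linalg.inv(W@T);R=M[:3,:3];t=M[:3,3]
    c['R']=R;c['t']=t
    np.savez('%s.npz'%name,image=c['image'],R=R,t=t,K=[c['fx'],c['fy'],c['cx'],c['cy'],c['k1']])
    return load(name)
def load(name): return dict(np.load('%s.npz'%name))
def ray(c,u,v):
    fx,fy,cx,cy,k=c['K'];d=np.array([(u-cx)/fx,(v-cy)/fy]);p=d.copy()
    for _ in range(20): p=d/(1+k*(p@p))
    return -c['R'].T@c['t'], c['R'].T@np.array([p[0],p[1],1])
def onz(c,u,v,z):
    o,d=ray(c,u,v);return o+d*(z-o[2])/d[2]
def proj(c,X):
    fx,fy,cx,cy,k=c['K'];p=c['R']@np.asarray(X,float)+c['t'];s=p[:2]/p[2];s=s*(1+k*(s@s));return np.array([fx*s[0]+cx,fy*s[1]+cy])
E
python3 - <<'E'
from h import *
o=get_obs();print({k:np.round(v,3).tolist() for k,v in o.items()})
for n in('top','scene'):
    c=cam(n);print(n,c['K'],-c['R'].T@c['t'],np.round(c['R'],2).tolist())
    cv2.imwrite('pics/%s0.png'%n,cv2.resize(c['image'],(800,600),interpolation=cv2.INTER_CUBIC))
import plant;print([x for x in dir(plant) if x[0]!='_'])
E
```

```text
pics
{'time': 0.0, 'joints': [1.089, 0.351, 1.652, -0.0, 1.139, -0.085], 'joint_velocities': [0.001, -0.002, -0.001, 0.002, -0.001, -0.001], 'joint_efforts': [-0.002, -50.609, -29.142, -0.0, 0.004, 0.0], 'tcp_pos': [0.212, 0.507, 0.231], 'orientation': [0.588, -0.392, 0.589, 0.391], 'wrist_force': [-0.578, 0.119, 0.185], 'torque': [0.026, 0.028, 0.012], 'grip_width': 0.085}
top [ 4.35981083e+02  4.35981083e+02  2.56713639e+02  1.82019800e+02
 -1.01668129e-01] [0.36794272 0.07131144 1.16543247] [[-0.03, -1.0, -0.0], [-0.99, 0.03, -0.16], [0.16, -0.0, -0.99]]
scene [ 4.63801000e+02  4.63801000e+02  2.58836968e+02  1.94579533e+02
 -5.28318064e-02] [ 1.12266904 -0.11606263  1.07138819] [[0.29, 0.96, -0.0], [0.82, -0.25, -0.52], [-0.5, 0.15, -0.85]]
['MotionError', 'capture', 'finish_job', 'get_obs', 'grip_point_offset']
```

View pics/top0.png

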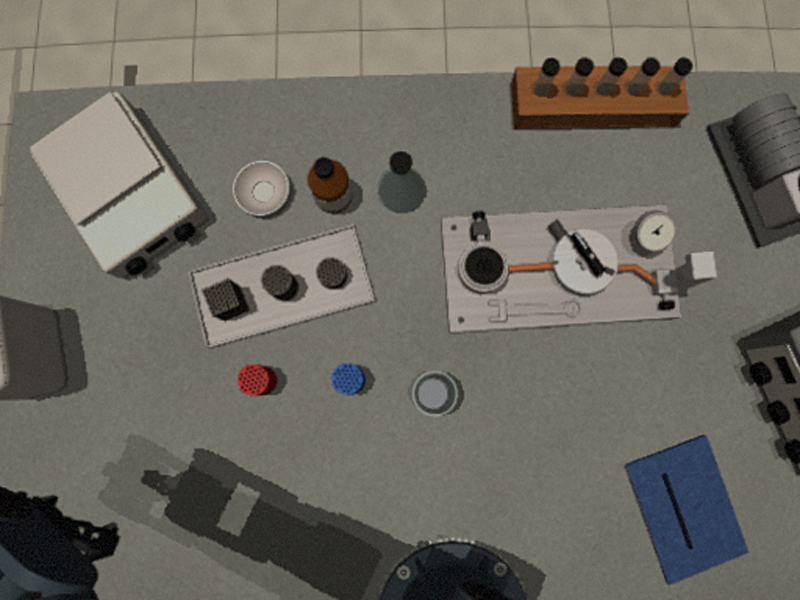

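View pics/scene0.png

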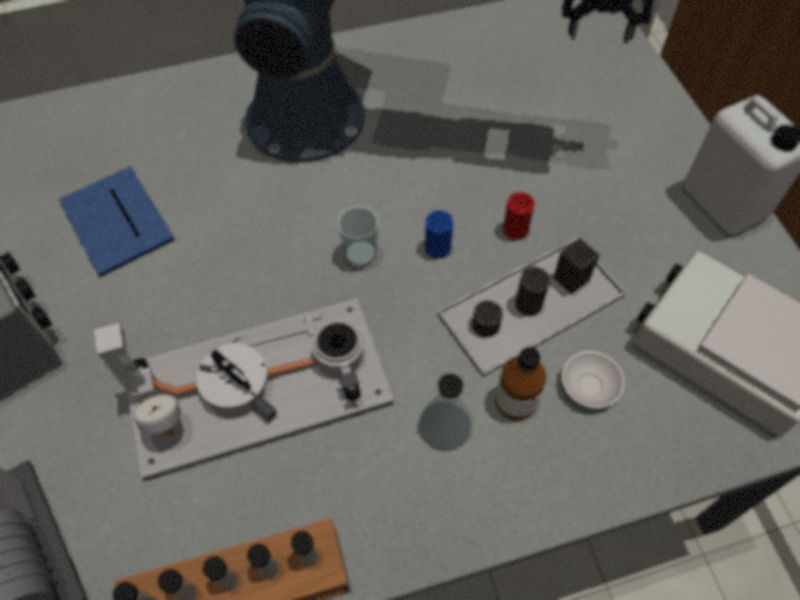

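Candidates in the top view (800-wide pixels) are:
- middle tray cylinder at (279,282): tall, round and grey
- tray cylinder at (332,273): short
- tray block at (225,298): square
- red cylinder at (256,380) and blue cylinder at (348,379): both excluded by colour

I choose the middle one. In the scene view it is the tall round one at (533,290). I'll check it in a close crop.

```bash
python3 - <<'E'
from h import *
c=load('top');s=load('scene');im=c['image']
a=cv2.resize(im[140:225,118:245],None,fx=3.15,fy=3.15,interpolation=cv2.INTER_CUBIC)
b=cv2.resize(s['image'][150:240,275:405],(a.shape[1],277),interpolation=cv2.INTER_CUBIC)
d=cv2.resize(im[125:215,275:445],(800,424*1),interpolation=cv2.INTER_CUBIC)
d=cv2.resize(d,(600,318))
h=max(a.shape[0],277);row=np.zeros((h,800,3),np.uint8);row[:a.shape[0],:400]=a[:,:400];row[:277,400:800]=b[:,:400]
out=np.zeros((600,800,3),np.uint8);out[:h]=row;out[h:h+318,:600]=d[:600-h]
cv2.imwrite('pics/crop1.png',out)
# rough positions
f=512/800
for n,u,v,z in [('core',279,280,.084),('seat',484,266,.075),('knob',585,258,.1),('cornTL',442,217,.023),('TR',666,207,.023),('BL',450,333,.023),('BR',680,318,.023),('beaker',436,394,0),('short',332,273,.046),('sq',223,298,.084),
 ('t1',191,272,.014),('t2',357,227,.014),('t3',375,300,.014),('t4',208,346,.014)]:
    print(n,onz(c,u*f,v*f,z).round(3))
E
```

```text
core [0.555 0.265 0.084]
seat [ 0.571 -0.068  0.075]
knob [ 0.575 -0.228  0.1  ]
cornTL [ 0.669 -0.006  0.023]
TR [ 0.678 -0.402  0.023]
BL [ 0.468 -0.012  0.023]
BR [ 0.481 -0.408  0.023]
beaker [0.367 0.014 0.   ]
short [0.571 0.183 0.046]
sq [0.528 0.357 0.084]
t1 [0.586 0.432 0.014]
t2 [0.657 0.142 0.014]
t3 [0.528 0.113 0.014]
t4 [0.457 0.4   0.014]
```

View pics/crop1.png

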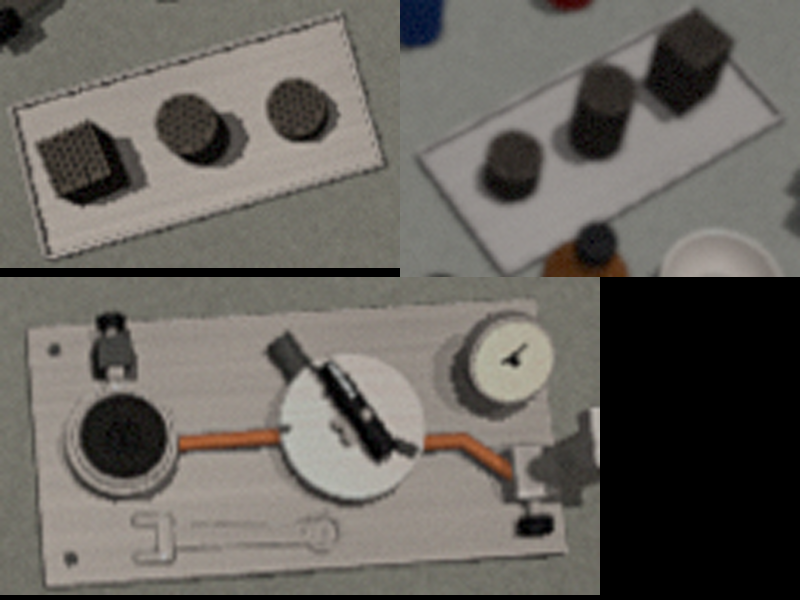

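The crop confirms it: the middle core at crop (186,123) is round and tall, the one at (298,108) is round and short, and the one at (80,160) is square. The seat is at crop (123,437). The knob bar runs up-left over its plate, as it should at vent.

```bash
python3 - <<'E'
from h import *
c=load('top');print('gpo',grip_point_offset)
print('core',onz(c,118+186/3.15,140+123/3.15,.084).round(4))
R=Rq(get_obs()['orientation']);print(R.round(3).tolist(),'jaw yaw',np.degrees(np.arctan2(R[1,2],R[0,2])))
f=512/800
a=[onz(c,u*f,v*f,.023)[:2] for u,v in((442,217),(666,207),(680,318),(450,333))]
print(np.mean(a,0))
E
```

```text
gpo 0.0187
core [0.5557 0.2693 0.084 ]
[[-0.0, -0.922, 0.386], [-0.001, 0.386, 0.922], [-1.0, 0.0, -0.001]] jaw yaw 67.26849739803657
[ 0.57395942 -0.20679272]
```

Request:
{"name": "jog_arm", "arguments": {
  "increments": [
    [100, [43, -30, 0], [0, 0, -0.155]],
    [100, [43, -30, 0], [0, 0, -0.155]],
    [100, [43, -30, 0], [0, 0, -0.155]],
    [100, [43, -30, 0], [0, 0, -0.155]],
    [100, [43, -30, 0], [0, 0, -0.155]]
  ],
  "squeeze": 60
}}

```text
time: 0.72
tcp_pos: [0.4287, 0.356, 0.2311]
orientation: [0.693, -0.138, 0.694, 0.138]
wrist_force: [0.0, 0.1, 0.5]
grip_width: 0.0851
```

Request:
{"name": "jog_arm", "arguments": {
  "increments": [
    [100, [43, -30, 0], [0, 0, -0.155]],
    [100, [43, -30, 0], [0, 0, 0]],
    [100, [43, -28, 0], [0, 0, 0]],
    [100, [0, 0, 0], [0, 0, 0]],
    [100, [0, 0, 0], [0, 0, 0]]
  ]
}}

```text
time: 1.35
tcp_pos: [0.556, 0.2693, 0.2308]
orientation: [0.701, -0.086, 0.702, 0.086]
wrist_force: [-0.8, 0.6, -0.0]
grip_width: 0.0856
```

```bash
python3 - <<'E'
from h import *
o=get_obs();print(o['time'],o['tcp_pos'],o['joints']);R=Rq(o['orientation']);print('jaw yaw',np.degrees(np.arctan2(R[1,2],R[0,2])),R[:,0].round(3))
c=cam('wrist');print(proj(c,[.5557,.2693,.084]),c['K'],(-c['R'].T@c['t']).round(3))
cv2.imwrite('pics/wrist1.png',c['image'])
E
```

```text
1.35 [0.55602    0.26934809 0.23082192] [3.75674870e-01 4.75134020e-01 1.46576335e+00 2.42221241e-04
 1.20177951e+00 1.31826001e-01]
jaw yaw 13.966500689199291 [-0.001 -0.    -1.   ]
[256.24168954 175.940827  ] [2.88320634e+02 2.88320634e+02 2.56124056e+02 1.90055499e+02
 1.34762480e-03] [0.539 0.34  0.373]
```

View pics/wrist1.png

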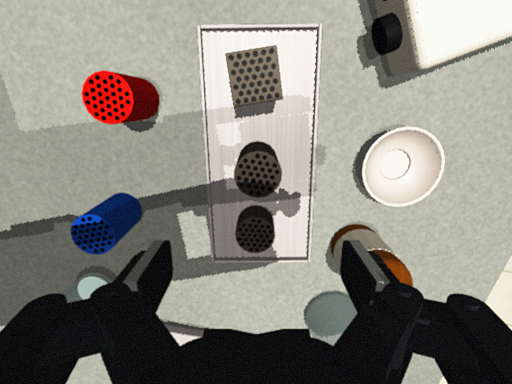

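The tall core's top disc is at (258,173), within 3 px of the prediction. The short core is at (255,230), the square at (255,78), with red and blue outside the tray. I'll refine the position and check clearance to the bottle.

```bash
python3 - <<'E'
from h import *
c=load('wrist');g=cv2.cvtColor(c['image'],6)
m=((g<115)).astype(np.uint8); 
print('core',onz(c,258.5,173,.084).round(4))
# fit: dark-disc circle
roi=cv2.GaussianBlur(c['image'],(0,0),1)[135:205,225:295]
p=cv2.HoughCircles(cv2.cvtColor(roi,6),cv2.HOUGH_GRADIENT,1,30,param1=60,param2=12,minRadius=20,maxRadius=27)
print(None if p is None else p[0][:3]+[225,135,0])
t=load('top');print('bottle',onz(t,323*.64,165*.64,.16).round(3),'flask',onz(t,400*.64,160*.64,.15).round(3))
E
```

```text
core [0.5572 0.2729 0.084 ]
[[257.5        173.5         23.89999962]]
bottle [0.721 0.184 0.16 ] flask [0.729 0.065 0.15 ]
```

Request:
{"name": "jog_arm", "arguments": {
  "increments": [
    [100, [1, 2.5, -50], [0, 0, 0]],
    [100, [0, 0, -50], [0, 0, 0]],
    [100, [0, 0, -50], [0, 0, 0]],
    [100, [0, 0, -37], [0, 0, 0]],
    [100, [0, 0, 0], [0, 0, 0]]
  ]
}}

```text
time: 2.02
tcp_pos: [0.5553, 0.272, 0.0422]
orientation: [0.7, -0.087, 0.704, 0.086]
wrist_force: [-0.3, 0.1, 0.1]
grip_width: 0.0856
```

Request:
{"name": "jog_arm", "arguments": {
  "increments": [
    [0, [0, 0, 0], [0, 0, 0]],
    [0, [0, 0, 0], [0, 0, 0]],
    [0, [0, 0, 0], [0, 0, 0]],
    [0, [0, 0, 0], [0, 0, 0]],
    [0, [0, 0, 0], [0, 0, 0]]
  ],
  "squeeze": 60
}}

```text
time: 2.65
tcp_pos: [0.5582, 0.2723, 0.0465]
orientation: [0.703, -0.086, 0.701, 0.086]
wrist_force: [-2.9, 0.2, 8.6]
grip_width: 0.0486
```

Request:
{"name": "jog_arm", "arguments": {
  "increments": [
    [0, [0, 0, 20], [0, 0, 0]],
    [0, [0, 0, 40], [0, 0, 0]],
    [0, [0, 0, 50], [0, 0, 0]],
    [0, [0, 0, 50], [0, 0, 0]],
    [0, [0, 0, 0], [0, 0, 0]]
  ]
}}

```text
time: 3.28
tcp_pos: [0.5592, 0.2725, 0.2102]
orientation: [0.705, -0.085, 0.699, 0.087]
wrist_force: [-0.5, 0.3, -2.4]
grip_width: 0.0488
```

Request:
{"name": "jog_arm", "arguments": {
  "increments": [
    [0, [1, -42, 0], [0, 0, -0.05]],
    [0, [1, -42, 0], [0, 0, -0.05]],
    [0, [1, -42, 0], [0, 0, -0.05]],
    [0, [2, -42, 0], [0, 0, -0.05]],
    [0, [2, -42, 0], [0, 0, -0.015]]
  ]
}}

```text
time: 3.9
tcp_pos: [0.564, 0.0604, 0.2043]
orientation: [0.707, -0.01, 0.707, 0.01]
wrist_force: [0.4, -0.3, -2.2]
grip_width: 0.0489
```

Request:
{"name": "jog_arm", "arguments": {
  "increments": [
    [0, [2, -42, 0], [0, 0, 0]],
    [0, [2, -42, 0], [0, 0, 0]],
    [0, [2, -25, 0], [0, 0, 0]],
    [0, [0, 0, 0], [0, 0, 0]],
    [0, [0, 0, 0], [0, 0, 0]]
  ]
}}

```text
time: 4.53
tcp_pos: [0.5702, -0.0466, 0.2042]
orientation: [0.707, -0.01, 0.707, 0.01]
wrist_force: [-0.1, 0.6, -1.8]
grip_width: 0.0488
```

```bash
python3 - <<'E'
from h import *
o=get_obs();print(o['time'],o['tcp_pos'],o['wrist_force'],o['grip_width']);R=Rq(o['orientation']);print('jaw yaw',np.degrees(np.arctan2(R[1,2],R[0,2])),R.round(3).tolist())
c=cam('wrist');t=cam('scene')
print('seat',proj(c,[.5705,-.0675,.075]),proj(t,[.5705,-.0675,.075]),'knob',proj(c,[.575,-.237,.107]))
cv2.imwrite('pics/wrist2.png',np.hstack([cv2.resize(c['image'],(400,300)),cv2.resize(t['image'][120:320,100:367],(400,300),interpolation=cv2.INTER_CUBIC)]))
E
```

```text
4.525 [ 0.57022004 -0.04661498  0.20424017] [-0.1445135   0.59499537 -1.8050243 ] 0.0488306720969505
jaw yaw 1.6667930385389798 [[-0.0, -0.029, 1.0], [0.0, 1.0, 0.029], [-1.0, 0.0, -0.0]]
seat [255.81213465 200.64114877] [214.80217816 218.62877403] knob [255.42768249 361.64847446]
```

View pics/wrist2.png

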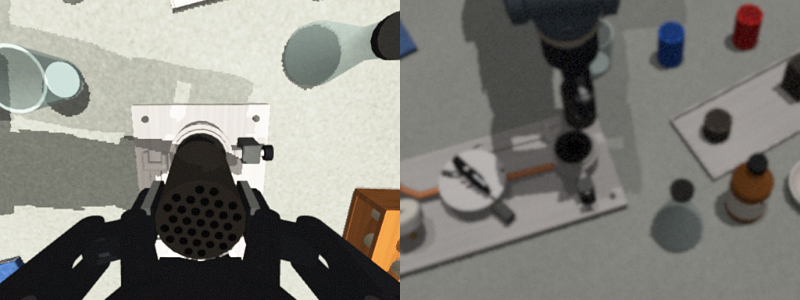

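The core is held upright, with its top disc centred at about (200,221) in the left half, and the seat's lip arc shows behind it at (200,122). I'll compute the offset of the core from the seat.

```bash
python3 - <<'E'
from h import *
c=load('wrist')
for p in((200.5,221),(200.5,223)): print('core',onz(c,p[0]*1.28,p[1]*1.28,.2417).round(4))
p=proj(c,[.5695,-.0315,.080]);print('lip far pred',p/1.28)
for x in(-36,36):print('lip side pred',proj(c,[.5705+x/1000,-.0675,.08])/1.28)
g=cv2.cvtColor(c['image'],6);print(g[145:180:1,256].tolist())
im=c['image'][120:250,160:350];cv2.imwrite('pics/crop3.png',cv2.resize(im,None,fx=4,fy=4,interpolation=cv2.INTER_CUBIC))
E
```

```text
core [ 0.5707 -0.0466  0.2417]
core [ 0.5707 -0.0479  0.2417]
lip far pred [199.86439494 129.89189801]
lip side pred [171.12342354 157.25821306]
lip side pred [228.51201548 158.8461999 ]
[236, 235, 236, 236, 237, 233, 235, 235, 240, 204, 117, 109, 162, 176, 207, 245, 238, 237, 240, 224, 151, 176, 244, 249, 234, 156, 47, 24, 27, 21, 23, 13, 22, 19, 22]
```

View pics/crop3.png

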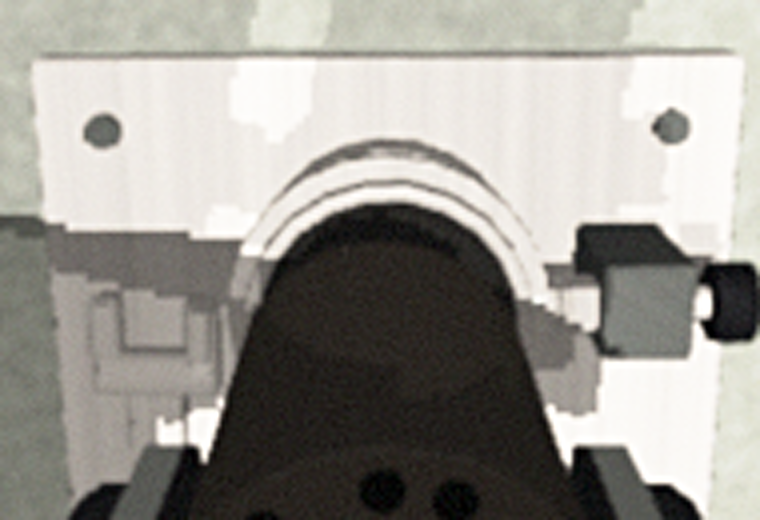

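Request:
{"name": "jog_arm", "arguments": {
  "increments": [
    [0, [1, -20.5, 0], [0, 0, 0]],
    [0, [0, 0, -40], [0, 0, 0]],
    [0, [0, 0, -35], [0, 0, 0]],
    [0, [0, 0, -5], [0, 0, 0]],
    [0, [0, 0, 0], [0, 0, 0]]
  ],
  "squeeze": 90
}}

```text
time: 5.25
tcp_pos: [0.572, -0.0681, 0.1251]
orientation: [0.707, -0.01, 0.707, 0.01]
wrist_force: [-0.7, 0.5, -1.5]
grip_width: 0.0484
```

```bash
python3 - <<'E'
from h import *
o=get_obs();print(o['time'],o['tcp_pos'],o['wrist_force'],o['grip_width'])
c=cam('wrist')
cv2.imwrite('pics/wrist3.png',cv2.resize(c['image'][80:320,130:390],(650,600),interpolation=cv2.INTER_CUBIC))
E
```

```text
5.25 [ 0.57202149 -0.06808198  0.12513283] [-0.69326225  0.49925422 -1.49414285] 0.048447631053384024
```

View pics/wrist3.png

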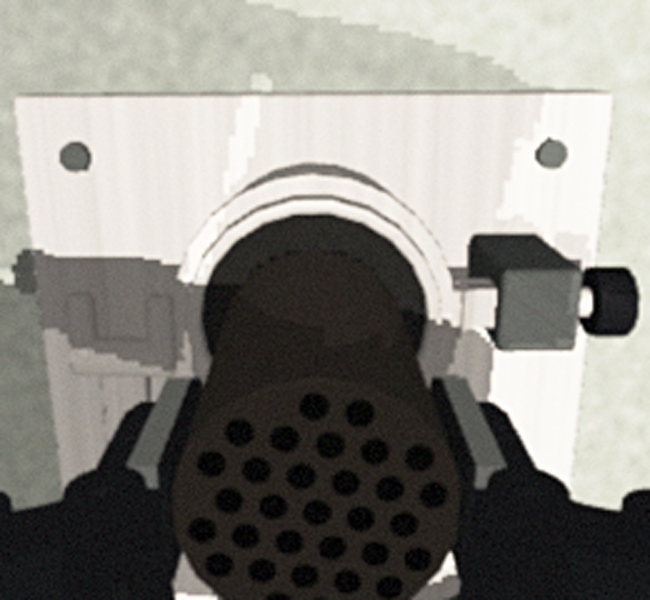

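The core's lower end arc (top at (320,248)) lies inside the gasket, which spans x 202–428 with its far edge at y 213. I'll work out the centring numerically.

```bash
python3 - <<'E'
from h import *
c=load('wrist');s=2.5
q=lambda u,v,z:onz(c,130+u/s,80+v/s,z).round(4)
print('gasket far',q(315,213,.075),'L',q(202,300,.075),'R',q(428,300,.075))
for z in(.0826,.079): print('core far',z,q(322,248,z),'L',q(236,295,z),'R',q(413,295,z))
E
```

```text
gasket far [ 0.5712 -0.0362  0.075 ] L [ 0.54   -0.0621  0.075 ] R [ 0.6038 -0.0603  0.075 ]
core far 0.0826 [ 0.5733 -0.044   0.0826] L [ 0.5504 -0.0578  0.0826] R [ 0.5983 -0.0564  0.0826]
core far 0.079 [ 0.5733 -0.0449  0.079 ] L [ 0.55  -0.059  0.079] R [ 0.5988 -0.0576  0.079 ]
```

Request:
{"name": "jog_arm", "arguments": {
  "increments": [
    [0, [-2, 1, 0], [0, 0, 0]],
    [0, [0, 0, -6], [0, 0, 0]],
    [0, [0, 0, -4], [0, 0, 0]],
    [0, [0, 0, -4], [0, 0, 0]],
    [0, [0, 0, 0], [0, 0, 0]]
  ]
}}

```text
time: 5.92
tcp_pos: [0.5698, -0.0667, 0.1106]
orientation: [0.707, -0.01, 0.707, 0.01]
wrist_force: [-0.6, 0.2, 3.3]
grip_width: 0.048
```

Request:
{"name": "jog_arm", "arguments": {
  "increments": [
    [0, [0, 0, -4], [0, 0, 0]],
    [0, [0, 0, -3], [0, 0, 0]],
    [0, [0, 0, -3], [0, 0, 0]],
    [0, [0, 0, 0], [0, 0, 0]],
    [0, [0, 0, 0], [0, 0, 0]]
  ]
}}

```text
time: 6.55
tcp_pos: [0.5698, -0.0668, 0.1007]
orientation: [0.707, -0.01, 0.707, 0.01]
wrist_force: [-0.7, 0.5, 4.9]
grip_width: 0.0486
```

Request:
{"name": "jog_arm", "arguments": {
  "increments": [
    [0, [0, 0, -1.5], [0, 0, 0]],
    [0, [0, 0, 0], [0, 0, 0]]
  ]
}}

```text
time: 6.8
tcp_pos: [0.5699, -0.0668, 0.0995]
orientation: [0.707, -0.01, 0.707, 0.01]
wrist_force: [-2.4, 0.4, 10.0]
grip_width: 0.0482
```

Request:
{"name": "jog_arm", "arguments": {
  "increments": [
    [0, [0, 0, -1.5], [0, 0, 0]],
    [0, [0, 0, 0], [0, 0, 0]]
  ]
}}

```text
time: 7.05
tcp_pos: [0.5699, -0.0668, 0.0993]
orientation: [0.707, -0.01, 0.707, 0.01]
wrist_force: [-8.9, 1.2, 24.8]
grip_width: 0.0482
```

Request:
{"name": "jog_arm", "arguments": {
  "increments": [
    [0, [0, 0, -1.5], [0, 0, 0]],
    [0, [0, 0, 0], [0, 0, 0]]
  ]
}}

```text
time: 7.3
tcp_pos: [0.57, -0.0669, 0.0992]
orientation: [0.708, -0.011, 0.706, 0.01]
wrist_force: [-14.7, 2.1, 40.1]
grip_width: 0.0484
```

The travel stalled at 0.0993, with 40 N at the hard stop. Now I'll ease up to see whether the seat stays down.

Request:
{"name": "jog_arm", "arguments": {
  "increments": [
    [0, [0, 0, 4], [0, 0, 0]],
    [0, [0, 0, 3], [0, 0, 0]],
    [0, [0, 0, 1], [0, 0, 0]],
    [0, [0, 0, 0], [0, 0, 0]]
  ]
}}

```text
time: 7.8
tcp_pos: [0.5693, -0.0667, 0.1034]
orientation: [0.707, -0.01, 0.707, 0.01]
wrist_force: [0.2, -0.5, -1.6]
grip_width: 0.0484
```

Request:
{"name": "jog_arm", "arguments": {
  "increments": [
    [0, [0, 0, -1.5], [0, 0, 0]],
    [0, [0, 0, 0], [0, 0, 0]],
    [100, [0, 0, 0], [0, 0, 0]],
    [100, [0, 0, 0], [0, 0, 0]],
    [100, [0, 0, 0], [0, 0, 0]]
  ],
  "squeeze": 20
}}

```text
time: 8.43
tcp_pos: [0.5696, -0.0668, 0.1023]
orientation: [0.707, -0.01, 0.707, 0.01]
wrist_force: [0.1, 0.2, 0.2]
grip_width: 0.0852
```

Request:
{"name": "jog_arm", "arguments": {
  "increments": [
    [100, [0, 0, 0], [0, 0, 0]],
    [100, [0, 0, 30], [0, 0, 0]],
    [100, [0, 0, 40], [0, 0, 0]],
    [100, [0, 0, 40], [0, 0, 0]],
    [100, [0, 0, 0], [0, 0, 0]]
  ]
}}

```text
time: 9.05
tcp_pos: [0.5709, -0.067, 0.2153]
orientation: [0.709, -0.011, 0.705, 0.01]
wrist_force: [-0.6, 0.0, 0.2]
grip_width: 0.0855
```

```bash
python3 - <<'E'
from h import *
o=get_obs();print(o['time'],o['tcp_pos'],o['wrist_force'],o['grip_width'])
c=cam('wrist');t=cam('top')
cv2.imwrite('pics/chk.png',np.hstack([cv2.resize(c['image'],(400,300)),cv2.resize(t['image'][125:215,285:405],(400,300),interpolation=cv2.INTER_CUBIC)]))
print('core pred',proj(c,[.570,-.067,.1395])/1.28, 'if up',proj(c,[.570,-.067,.155])/1.28)
g=[np.linalg.norm(proj(c,[.570-.025,-.067,z])-proj(c,[.595,-.067,z]))/1.28 for z in(.1395,.155)];print('diam px',g)
E
```

```text
9.05 [ 0.57087002 -0.06696423  0.21534779] [-0.64608901  0.0275623   0.20893559] 0.08553178753097346
core pred [198.744818   154.38190569] if up [198.72413946 159.53890312]
diam px [np.float64(48.951932329612816), np.float64(52.32215491624306)]
```

View pics/chk.png

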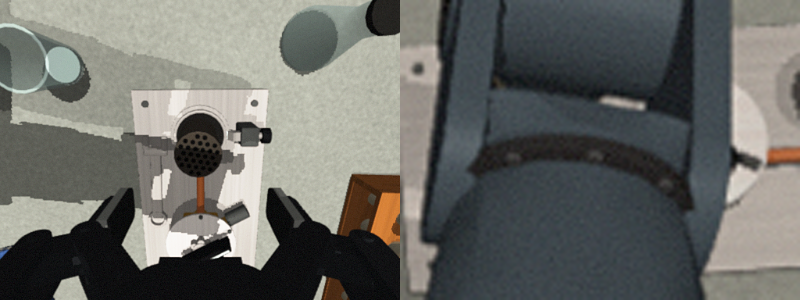

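The core is seated: its top is at (198,154) and 49 px wide, matching the caught height (49.0, against 52.3 if it were up). Next is the knob.

Request:
{"name": "jog_arm", "arguments": {
  "increments": [
    [100, [-10, -35, 10], [0, 0, -0.175]],
    [100, [-10, -35, 10], [0, 0, -0.175]],
    [100, [-11, -35, 5], [0, 0, -0.175]],
    [100, [-11, -35, 0], [0, 0, -0.175]],
    [100, [-11, -36, 0], [0, 0, -0.175]]
  ]
}}

```text
time: 9.78
tcp_pos: [0.5156, -0.2436, 0.2358]
orientation: [0.643, 0.292, 0.645, -0.292]
wrist_force: [-0.0, 0.1, -0.6]
grip_width: 0.0853
```

Request:
{"name": "jog_arm", "arguments": {
  "increments": [
    [100, [-11, -36, 0], [0, 0, -0.175]],
    [100, [0, 0, 0], [0, 0, 0]],
    [100, [0, 0, 0], [0, 0, 0]]
  ]
}}

```text
time: 10.15
tcp_pos: [0.5054, -0.2781, 0.2363]
orientation: [0.617, 0.345, 0.618, -0.345]
wrist_force: [-0.0, -0.8, 1.3]
grip_width: 0.0852
```

```bash
python3 - <<'E'
from h import *
o=get_obs();print(o['time'],o['tcp_pos'],o['joints']);R=Rq(o['orientation']);print('jaw yaw',np.degrees(np.arctan2(R[1,2],R[0,2])))
c=cam('wrist');cv2.imwrite('pics/knob.png',c['image'])
k=np.array([.575,-.237,.107]);a=np.radians(31.6)
print('axis',proj(c,k),'nose',proj(c,k+.047*np.array([np.cos(a),np.sin(a),0])),'tail',proj(c,k-.032*np.array([np.cos(a),np.sin(a),0])))
E
```

```text
10.15 [ 0.50537778 -0.2780974   0.2363238 ] [-5.83866493e-01  3.95205939e-01  1.57362870e+00  2.63722452e-04
  1.17445731e+00  4.35202241e-01]
jaw yaw -58.39420587600705
axis [256.60662171  93.73571675] nose [256.62333322  35.17716422] tail [256.59625833 130.13906048]
```

View pics/knob.png

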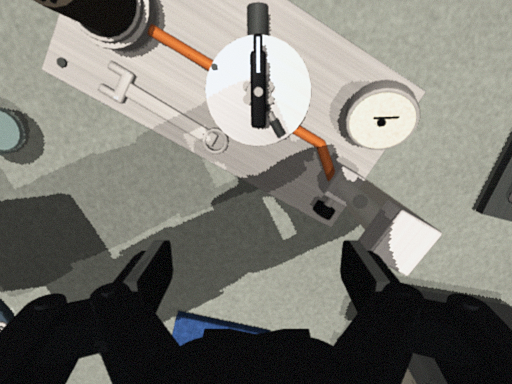

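The bar's nose is at (258,36), its axis dot at (258,91) and its tail at (259,127), all within 3 px of prediction. It is at vent and aligned with the jaws. I'll move over it, go down and grip.

Request:
{"name": "jog_arm", "arguments": {
  "increments": [
    [60, [36, 20, 0], [0, 0, 0]],
    [60, [35, 20.5, -10], [0, 0, 0]],
    [60, [0, 0, -50], [0, 0, 0]],
    [60, [0, 0, -50], [0, 0, 0]],
    [60, [0, 0, -40], [0, 0, 0]]
  ],
  "squeeze": 50
}}

```text
time: 10.82
tcp_pos: [0.5763, -0.2366, 0.0851]
orientation: [0.617, 0.345, 0.618, -0.345]
wrist_force: [-0.2, -0.4, 0.0]
grip_width: 0.0512
```

Request:
{"name": "jog_arm", "arguments": {
  "increments": [
    [60, [0, 0, -4], [0, 0, 0]],
    [0, [0, 0, 0], [0, 0, 0]],
    [0, [0, 0, 0], [0, 0, 0]],
    [0, [0, 0, 0], [0, 0, 0]],
    [0, [0, 0, 0], [0, 0, 0]]
  ]
}}

```text
time: 11.45
tcp_pos: [0.5763, -0.2364, 0.0855]
orientation: [0.616, 0.346, 0.618, -0.345]
wrist_force: [-7.8, 14.1, 12.7]
grip_width: 0.0128
```

Request:
{"name": "jog_arm", "arguments": {
  "increments": [
    [0, [-0.6, 1, 2], [0, 0, 0]],
    [0, [0, 0, 0], [0, 0, 0.15]],
    [0, [0, 0, 0], [0, 0, 0.15]],
    [0, [0, 0, 0], [0, 0, 0.15]]
  ]
}}

```text
time: 11.95
tcp_pos: [0.5766, -0.2365, 0.0858]
orientation: [0.68, 0.198, 0.678, -0.197]
wrist_force: [5.8, 3.5, -10.8]
grip_width: 0.0128
```

Request:
{"name": "jog_arm", "arguments": {
  "increments": [
    [0, [0, 0, 0], [0, 0, 0.15]],
    [0, [0, 0, 0], [0, 0, 0.15]],
    [0, [0, 0, 0], [0, 0, 0.15]],
    [0, [0, 0, 0], [0, 0, 0.15]],
    [0, [0, 0, 0], [0, 0, 0]]
  ]
}}

```text
time: 12.58
tcp_pos: [0.5772, -0.2368, 0.0858]
orientation: [0.708, -0.011, 0.706, 0.011]
wrist_force: [9.4, 2.4, -13.5]
grip_width: 0.0129
```

```bash
python3 - <<'E'
from h import *
o=get_obs();R=Rq(o['orientation']);print('jaw yaw',np.degrees(np.arctan2(R[1,2],R[0,2])),o['torque'],o['wrist_force'],o['tcp_pos'],R.round(3).tolist())
E
```

```text
jaw yaw 1.7861675328409767 [ 0.42563154 -1.69905908  0.018591  ] [  9.39751505   2.4298376  -13.54496519] [ 0.57723714 -0.23677206  0.08576974] [[0.003, -0.031, 1.0], [-0.0, 1.0, 0.031], [-1.0, -0.0, 0.003]]
```

Request:
{"name": "jog_arm", "arguments": {
  "increments": [
    [0, [0.6, 0, -1.5], [0, 0, 0]],
    [60, [0, 0, 0], [0, 0, 0]],
    [60, [0, 0, 0], [0, 0, 0]],
    [60, [0, 0, 0], [0, 0, 0]],
    [60, [0, 0, 0], [0, 0, 0]]
  ]
}}

```text
time: 13.2
tcp_pos: [0.5765, -0.2373, 0.0839]
orientation: [0.707, -0.01, 0.707, 0.01]
wrist_force: [-0.4, -0.9, 0.3]
grip_width: 0.0514
```

Request:
{"name": "jog_arm", "arguments": {
  "increments": [
    [60, [0, 0, 40], [0, 0, 0]],
    [60, [0, 0, 50], [0, 0, 0]],
    [60, [0, 0, 50], [0, 0, 0]],
    [60, [0, 0, 20], [0, 0, 0]],
    [60, [0, 0, 0], [0, 0, 0]]
  ]
}}

```text
time: 13.82
tcp_pos: [0.577, -0.2375, 0.2452]
orientation: [0.708, -0.011, 0.706, 0.01]
wrist_force: [0.6, -0.3, -1.2]
grip_width: 0.0512
```

Request:
{"name": "jog_arm", "arguments": {
  "increments": [
    [60, [-50, 0, 20], [0, 0, 0]],
    [60, [-50, 0, 20], [0, 0, 0]],
    [60, [-50, 0, 0], [0, 0, 0]],
    [60, [-50, 0, 0], [0, 0, 0]],
    [60, [-40, 0, 0], [0, 0, 0]]
  ]
}}

```text
time: 14.45
tcp_pos: [0.3344, -0.2367, 0.2824]
orientation: [0.706, -0.01, 0.708, 0.011]
wrist_force: [0.0, -0.7, 1.1]
grip_width: 0.0515
```

```bash
python3 - <<'E'
from h import *
o=get_obs();print(o['time'],o['tcp_pos'],o['wrist_force'])
t=cam('top');s=cam('scene')
cv2.imwrite('pics/fin.png',np.hstack([cv2.resize(t['image'][90:250,110:450],(400,188*2),interpolation=cv2.INTER_CUBIC)[:, :],cv2.resize(s['image'][150:350,40:300],(400,376),interpolation=cv2.INTER_CUBIC)]))
E
```

```text
14.45 [ 0.33444934 -0.23665801  0.28238748] [ 0.01207608 -0.67004595  1.07066803]
```

View pics/fin.png

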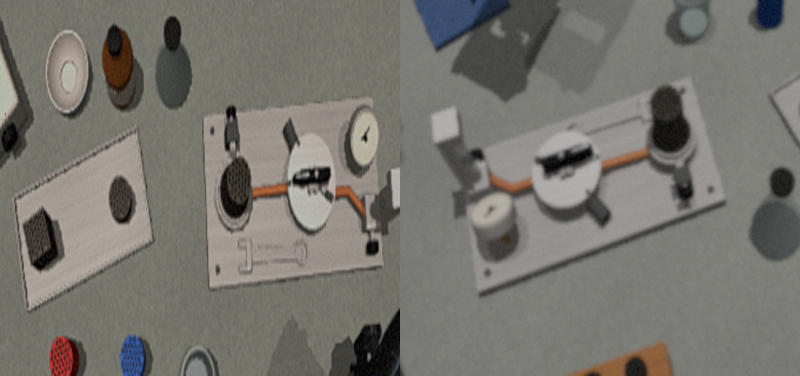

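The core stands on the seat (left half (235,185), right half (668,120)). The bar lies along the pipe, with its pointer towards the seat (left half (312,177)). The other cores, glassware and spanner have not moved, so I'm handing the job in.

```bash
python3 -c "
from h import *
print(finish_job(), get_obs()['time'])"
```

```text
the job is handed in; nothing more can be done
the job is handed in; nothing more can be done
```

The tall core is loaded and latched on the seat, the valve knob is turned to sample, and I handed the job in at about 14.5 s of the 46 s allowed.

- **Core:** I gripped the tall round core, centred it over the seat and pressed until the seat reached its hard stop. The wrist read about 40 N down and 15 N sideways there, roughly 43 N in all. That is under the 120 N wrist limit. The push went through the fingers and the core, not the gripper's body.
- **Catch:** When I eased up, the wrist force fell back to just the core's weight, so the seat no longer pushed back. After release, the core's top measured 49 px wide, against 49.0 expected if caught and 52.3 if the seat had come back up.
- **Knob:** I turned it 60.2° with almost no torque left at the end, so it sits in the sample click. I did not push on towards its stop, 2° beyond the click. The last images show the pointer towards the seat.
- **Surroundings:** The last images show the other cores, glassware and spanner where they were, and the arm clear of everything.

No check failed. While closing on the core and on the knob the gripper met 9–21 N, which I relieved before moving on. I viewed 9 of the 10 pictures.

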